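Open the kitchen medicine box with its key and keep it turned

ROBOT

A 7-joint arm with a two-finger parallel gripper is mounted at the origin on a cart in front of the work surface, level with it; the furniture and walls round the work are solid. World frame = base frame: x ahead of the robot, y to its left, z up, the work surface at z = 0. Lengths are in m, angles in degrees, forces in N, time in s.
With the tool pointing down it reaches from about 0.4 to 0.9 m from the base axis. Payload 5.5 kg.
Tool frame: the origin (TCP) lies midway between the tips of the shut fingers; the grasp point (between the pads) lies 19 mm behind it (env.pinch_z is the distance from the TCP to the grasp point, in m); z points along the fingers, y is the direction in which the jaws open and shut (so a half turn about z gives the same grasp; the last joint's range is limited). The gripper opens to 92 mm and grips with 3 to 60 N. Pads are 19 mm wide; open, the fingers measure 130 mm over their backs; the gripper's body (75 mm by 190 mm) begins 47 mm behind the grasp point.
Start: joints at [81.314, 28.699, -24.465, 88.831, 12.651, 65.22, -12.049], TCP at [0.262, -0.595, 0.227] pointing down, gripper open.
Joint ranges: [-164.97, 164.97], [-17.58, 116.51], [-87.97, 89.64], [11.32, 138.91], [-80.73, 260.73], [10.89, 115.49], [-147.41, 147.41]. Speed limits (degrees/s): [147.25, 147.25, 180, 180, 180, 180, 180].

INTERFACE

Orientations are given as a 3x3 rotation matrix whose columns are the frame's x, y, z axes.
In Python, from cell import readout, snapshot, camera_info, workorder, env gives the robot as it stands. The module is installed in compiled form; this text tells all that it offers.
- The arm moves only by the tool step_arm, never from a script. Its argument "rows" is a list of rows, each a list of 3 entries, a list of its own where there are three numbers: the shift along the world's x, y, z in units of 1 m (1.0 is 1 m), then the turn, a rotation vector about the world's x, y, z in units of 60 degrees (1.0 is 60 degrees), then the opening, from -1 (shut) to 1 (fully open), so that 0 is half open. A call has 1 to 20 rows; each row is the pose to reach, as a shift and turn from the pose commanded when the call began; what a row does not reach only later rows make up. A row lasts 1/12 s, in which the tool goes at most 41.7 mm and 7.16 degrees, less where a joint would pass 70% of its speed; a pose out of reach is approached as far as the arm can. A call with a number of a shift or a turn outside -1 to 1 is refused whole. A call with a gripper value outside its range is refused whole. The fingers move at their own pace and stop on an object; "grip_force" is the grip in N (left out, the last holds). Time passes only in rows, so rows that repeat a pose let the fingers close. It gives the time, the measured TCP pose, the force and the opening at its end, in the units of the state.
- readout.get_state(): the state, without advancing time (a new reading comes with each control period).
- snapshot(name): name is "side" or "top" or "wrist"; returns the picture (400x640x3 uint8, red, green, blue); there is no depth.
- camera_info(name): a dict with "K" (3x3 intrinsics, pixels), "R" (3x3) and "t" (3): a world point X has camera coordinates R X + t; the wrist camera has in their place "tool_from_camera" (4x4, takes a point from camera to tool coordinates, whose origin is the TCP and whose axes are the flange's). Camera axes: x right, y down, z forward; pixel columns grow to the right and rows downward; lengths in m; the calibration is good to about 2 mm. A picture is of the moment at which its call begins: read the wrist's pose just before it. camera_info takes no time and is no camera call.
- workorder.sign_off(): hands the job in, once; it reports no verdict.
The state is a dict: "clock": time; "joint_positions": joint angles; "qvel": joint speeds; "joint_efforts": joint torques, N m; "position": TCP position; "tcp_rot": TCP orientation; "wrist_force": force on the tool from outside, world axes, zero at the start; "wrist_torque": the same for the moment, N m; "gripper_width": opening from 0.0 (shut) to 1.0 (fully open).
Only numpy, scipy, OpenCV 4.12 (cv2) and the standard library are available. Lean on these libraries where they do the work, as an engineer would, in place of code of your own. Each camera call takes 0.05 s, during which the arm holds its last target. There are 200 camera calls.

TASK

Take the blue-headed key out of the wooden key block and push it fully home into the keyhole on top of the white lock box, working it past the sticky pins. Then turn it a quarter turn clockwise (seen from above), which raises the grey lid a crack, and finish still gripping the key and holding it turned, because the lock springs back when let go. Leave the yellow key and the other things where they are.

Things in the scene. Friction and masses are not known exactly. Their poses are not given: they have to be found in the camera images.
- key_blue: the key to use, upright in a slot of the key block, 40 g. Origin: its lower tip; z up. From the tip: flat double bit to z 13 mm (5 thick along x, 18 wide along y, rounded lower edge), 5 mm round stem, collar 17 mm across at z 27 to 31, thin neck, flat blue head at z 39 to 75 mm, 30 wide along y, 10 thick along x (grip it across x). A half turn about z is the same key.
- key_yellow: the other key, same shape with a yellow head, upright in the other slot; to be left there. Origin: centre of its lower tip
- key_block: fixed wooden block 56 x 120 x 40 mm (x, y, z), origin at the centre of its underside. Two slots in its top at y = -34 and +34 mm, long side along the block's y; a key hangs in a slot by its collar, with its tip 13 mm above the worktop. Which key is in which slot varies.
- lockbox: fixed white lock box 150 x 190 x 88 mm (x, y, z), origin at the centre of its underside, front (-x) to the robot. Steel lock plate, 44 mm square, 12 mm thick, in its top near the front; grey lid behind, 68 mm deep, hinged at the back. Two sticky pins in the keyhole's ends catch the key tip about 6 mm down; they give way to a push of 8 to 20 N, less with small turns or wiggles.
- keyhole (a point): centre of the keyhole on the lock plate's top, 88 mm above the worktop; axes as the box. A slot 20.5 mm long (y) and 7.5 mm wide (x): the key enters with its y along this y, either way round. Fully home = collar on the plate, tip 27 mm below this point; only then is the bit in the drum below the plate and the key can turn. While turned it cannot be pulled out.
- lock_drum (a joint): angle of the lock's drum, turned by the key bit: 0 with the slot as the keyhole, growing clockwise seen from above, stop at 1.65 rad (a quarter turn is 1.57). The bit has about 0.09 rad of play in the drum. A spring turns it back to 0 with 0.02 N m at the start, 0.065 N m at a quarter turn.
- lid_edge (a point): middle of the front edge of the grey lid, 86 mm above the worktop when shut; it rises about 12 mm when the key is turned a quarter
- mug: white mug with a handle, 83 x 122 x 93 mm, a bystander; origin at its underside
- honey_jar: jar with a red lid, 58 x 62 x 86 mm, a bystander; origin at its underside
- salt_shaker: grey salt shaker, 44 mm across, 90 mm high, a bystander; origin at its underside
- spice_jar: glass spice jar with a red cap, 45 mm across, 108 mm high, a bystander; origin at its underside
- teaspoon: steel teaspoon 132 mm long, lying flat, a bystander; origin at its underside

How it is judged:
By the outcome, as a careful person would: the job done as asked, in the order asked, and still so for the second after the job is handed in, while the arm keeps its last pose, push and grip.
It also fails if it takes over 45 s, if anything falls off the work surface, if the arm or the gripper's body presses on something with over 40 N, if the wrist force passes 120 N, or if a joint passes its speed limit or range.

## Working session

There is one attempt and no reset: what is moved stays moved. The work goes in short steps, Python scripts to look and compute and a tool call to move; the robot and the scene stay as the last step left them, time stands still between calls to the robot, and variables do not carry over. Pictures are saved under pics/ and viewed, about 8 in all and at most 12, crops included, and the job is handed in when it is done.

Besides the shell and the picture viewer there is one more tool, called after "Emit:" by a JSON object that holds its "api" and its "payload". step_arm: Moves the arm, as the interface text tells. Shifts and turns lie within -1 to 1; 1 stands for 1 m of shift or 60 degrees of turn. Its arguments: {"type":"object","properties":{"rows":{"type":"array"},"grip_force":{"type":"number"}},"required":["rows"]}

```bash
mkdir -p pics; python3 - <<'E'
from cell import readout, snapshot, camera_info, env
import cv2,numpy as np
s=readout.get_state(); print(s['clock'],s['position'],np.round(s['tcp_rot'],3).tolist(),s['gripper_width'],s['wrist_force'],env.pinch_z)
for n in ("top","side"):
    im=snapshot(n); cv2.imwrite(f"pics/{n}0.png",im[:,:,::-1])
    c=camera_info(n); print(n,{k:np.round(v,4).tolist() for k,v in c.items() if k in('K','R','t')})
print(camera_info("wrist"))
a=cv2.imread("pics/top0.png");b=cv2.imread("pics/side0.png")
E
```

```text
0.0 [ 0.2616157  -0.59427272  0.22570641] [[0.915, 0.403, -0.001], [0.403, -0.915, 0.002], [0.0, -0.002, -1.0]] 0.9978674158395842 [0.47827918 0.74771322 0.39941022] 0.0188
top {'K': [[512.9949, 0.0, 319.6348], [0.0, 512.9949, 205.4449], [0.0, 0.0, 1.0]], 'R': [[0.1753, -0.9844, -0.0142], [-0.776, -0.1293, -0.6174], [0.6059, 0.1192, -0.7865]], 't': [-0.0486, 0.4909, 1.3947]}
side {'K': [[452.4184, 0.0, 315.8609], [0.0, 452.4184, 193.6483], [0.0, 0.0, 1.0]], 'R': [[0.6012, -0.7988, -0.0242], [-0.3807, -0.2597, -0.8875], [0.7026, 0.5427, -0.4602]], 't': [-0.2937, 0.2942, 0.8664]}
{'K': array([[284.89563202,   0.        , 322.40501126],
       [  0.        , 284.89563202, 198.93569055],
       [  0.        ,   0.        ,   1.        ]]), 'tool_from_camera': array([[ 4.84740211e-04, -9.58645806e-01, -2.84601446e-01,
         7.81175384e-02],
       [ 9.99997823e-01,  1.04236888e-03, -1.80787346e-03,
        -3.11586217e-04],
       [ 2.02977000e-03, -2.84599950e-01,  9.58644224e-01,
        -1.58887923e-01],
       [ 0.00000000e+00,  0.00000000e+00,  0.00000000e+00,
         1.00000000e+00]])}
```

View pics/top0.png

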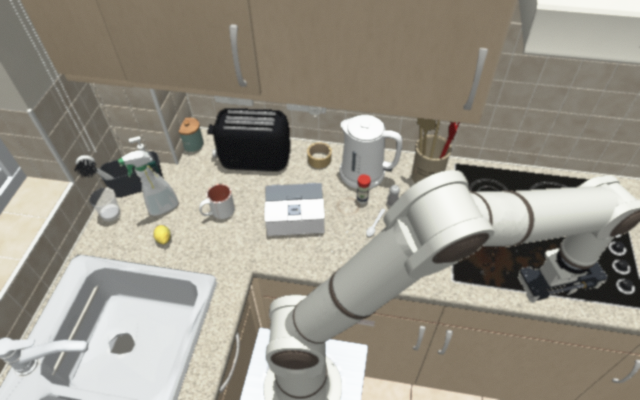

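View pics/side0.png

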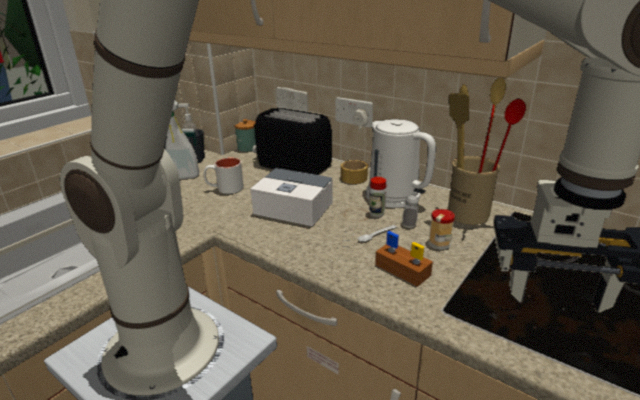

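The top view shows the lock box at about (294,210), with its plate at (294,209); the arm hides the key block. The side view shows the blue key at (392,240), the yellow key at (417,252), and the plate at (287,187).

```bash
cat > h.py <<'E'
import cv2,numpy as np
from cell import readout, snapshot, camera_info
def cam(n,s=None):
    c=camera_info(n);K=np.array(c['K'])
    if n=='wrist':
        T=np.array(c['tool_from_camera']);R=np.array(s['tcp_rot']);Rw=R@T[:3,:3];return K,Rw,np.array(s['position'])+R@T[:3,3]
    R=np.array(c['R']);return K,R.T,-R.T@np.array(c['t'])
def cast(c,uv,z):
    K,Rw,o=c;d=Rw@np.linalg.solve(K,[uv[0],uv[1],1.]);return o+d*(z-o[2])/d[2]
def proj(c,X):
    K,Rw,o=c;p=K@(Rw.T@(np.asarray(X)-o));return p[:2]/p[2]
def mask(im,lo,hi):
    return cv2.inRange(cv2.cvtColor(im,cv2.COLOR_BGR2HSV),np.array(lo),np.array(hi))
def blobs(m,amin=15):
    n,_,st,ce=cv2.connectedComponentsWithStats(m);return [(ce[i].round(1).tolist(),st[i].tolist()) for i in range(1,n) if st[i][4]>=amin]
E
python3 - <<'E'
from h import *
im=cv2.imread('pics/side0.png');c=cam('side')
for nm,lo,hi in(('blue',(105,150,60),(130,255,255)),('yel',(22,150,100),(35,255,255))):
    for ce,st in blobs(mask(im,lo,hi)): print(nm,ce,st,cast(c,ce,.07).round(4))
# block orange-brown
for ce,st in blobs(mask(im,(3,150,40),(14,255,255)),60): print('brown',ce,st,cast(c,ce,.02).round(3))
print('plate side',cast(c,(287,187),.088),'top',cast(cam('top'),(294,209.5),.088))
t=cv2.imread('pics/top0.png')
cv2.imwrite('pics/crop1.png',np.hstack([cv2.resize(t[175:245,255:335],None,fx=5,fy=5,interpolation=2),cv2.resize(im[225:295,365:445],None,fx=5,fy=5,interpolation=2)]))
E
```

```text
blue [392.0, 239.2] [387, 231, 11, 17, 133] [ 0.4854 -0.2262  0.07  ]
yel [417.2, 250.5] [411, 242, 13, 18, 170] [ 0.4768 -0.2941  0.07  ]
brown [490.6, 121.5] [486, 104, 9, 36, 76] [ 1.6   -0.097  0.02 ]
brown [482.8, 158.2] [478, 140, 10, 33, 64] [ 1.191 -0.204  0.02 ]
brown [227.4, 162.2] [217, 159, 22, 8, 136] [0.662 0.524 0.02 ]
brown [378.8, 180.0] [372, 177, 14, 9, 70] [0.835 0.008 0.02 ]
brown [447.0, 217.1] [437, 210, 18, 14, 66] [ 0.736 -0.261  0.02 ]
brown [403.1, 264.5] [376, 245, 56, 41, 1215] [ 0.475 -0.264  0.02 ]
plate side [0.52865032 0.12873299 0.088     ] top [0.52453501 0.12695361 0.088     ]
```

View pics/crop1.png

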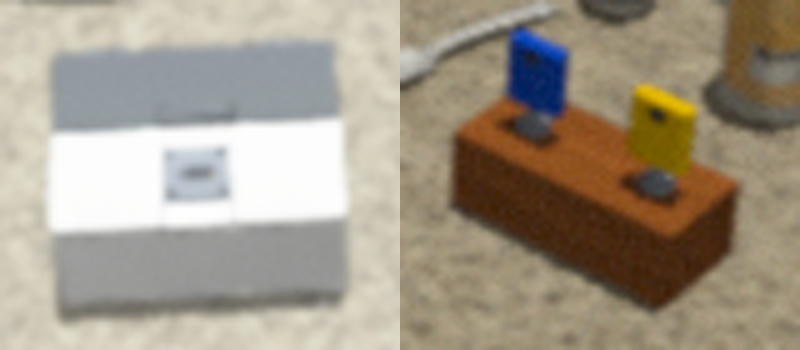

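The crop shows a clear slot at the plate centre (about (294,209.5) in the full image). The blue and yellow heads are 68 mm apart, as they should be, and the block's y axis is yawed by about -7°.

Emit:
{"api": "step_arm", "payload": {"rows": [[[0.224,0.368,-0.03],[0,0,0.983],0],[[0.224,0.368,-0.03],[0,0,0.983],0],[[0.224,0.368,-0.03],[0,0,0.983],0],[[0.224,0.368,-0.03],[0,0,0.983],0],[[0.224,0.368,-0.03],[0,0,0.983],0],[[0.224,0.368,-0.03],[0,0,0.983],0],[[0.224,0.368,-0.03],[0,0,0.983],0],[[0.224,0.368,-0.03],[0,0,0.983],0],[[0.224,0.368,-0.03],[0,0,0.983],0],[[0.224,0.368,-0.03],[0,0,0.983],0],[[0.224,0.368,-0.03],[0,0,0.983],0],[[0.224,0.368,-0.03],[0,0,0.983],0],[[0.224,0.368,-0.03],[0,0,0.983],0],[[0.224,0.368,-0.03],[0,0,0.983],0],[[0.224,0.368,-0.03],[0,0,0.983],0],[[0.224,0.368,-0.03],[0,0,0.983],0],[[0.224,0.368,-0.03],[0,0,0.983],0],[[0.224,0.368,-0.03],[0,0,0.983],0]]}}

```text
clock: 1.6
position: [0.4855, -0.2278, 0.1967]
tcp_rot: [[0.128, 0.992, -0.0], [0.992, -0.128, -0.0], [-0.0, -0.0, -1.0]]
wrist_force: [-0.3, 0.2, 0.3]
gripper_width: 0.5
```

```bash
python3 - <<'E'
from h import *
s=readout.get_state();print(s['clock'],s['position'],np.array(s['tcp_rot']).round(3).tolist(),np.round(s['joint_positions'],1),s['wrist_force'],s['wrist_torque'])
im=snapshot('wrist')[:,:,::-1].copy();cv2.imwrite('pics/w1.png',im);c=cam('wrist',s)
for nm,lo,hi in(('blue',(105,150,50),(130,255,255)),('yel',(22,150,100),(35,255,255)),('brown',(3,150,40),(14,255,255))):
    for ce,st in blobs(mask(im,lo,hi),80): print(nm,ce,st,cast(c,ce,.07).round(4),cast(c,ce,.088).round(4))
E
```

```text
1.6 [ 0.48554367 -0.22778259  0.19672602] [[0.128, 0.992, -0.0], [0.992, -0.128, -0.0], [-0.0, -0.0, -1.0]] [ 58.3  23.  -44.6 106.5  18.8  58.1  -1.5] [-0.34409787  0.22248338  0.26142057] [-0.06045246 -0.0867307  -0.00751614]
blue [322.0, 192.1] [317, 175, 10, 35, 306] [ 0.4858 -0.2269  0.07  ] [ 0.4865 -0.2221  0.088 ]
yel [321.7, 250.8] [317, 234, 10, 34, 303] [ 0.4769 -0.2934  0.07  ] [ 0.4781 -0.2844  0.088 ]
yel [407.3, 284.5] [403, 261, 8, 44, 114] [ 0.5688 -0.3481  0.07  ] [ 0.5642 -0.3356  0.088 ]
brown [549.2, 4.1] [529, 0, 43, 14, 333] [ 0.7033 -0.0842  0.07  ] [ 0.6902 -0.0884  0.088 ]
brown [321.3, 182.5] [298, 158, 49, 56, 1263] [ 0.4864 -0.2167  0.07  ] [ 0.487  -0.2125  0.088 ]
```

View pics/w1.png

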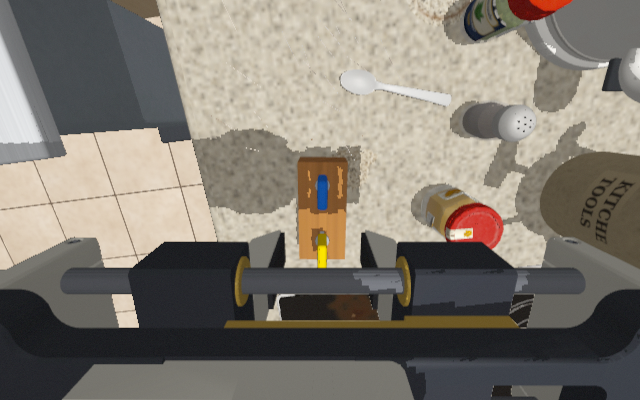

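The wrist view shows the block under the gripper, with the blue head at (322,192), centred between the jaws, and the yellow head behind it at (322,250). Wrist and side measurements agree within 1 mm, so I'm descending.

Emit:
{"api": "step_arm", "payload": {"rows": [[[0,0,-0.04],[0,0,0],0],[[0,0,-0.08],[0,0,0],0],[[0,0,-0.11],[0,0,0],0],[[0,0,-0.13],[0,0,0],0],[[0,0,-0.145],[0,0,0],0],[[0,0,-0.145],[0,0,0],0],[[0,0,-0.145],[0,0,0],0],[[0,0,-0.145],[0,0,0],0]]}}

```text
clock: 2.32
position: [0.4868, -0.2271, 0.0527]
tcp_rot: [[0.126, 0.992, 0.001], [0.992, -0.126, -0.0], [-0.0, 0.001, -1.0]]
wrist_force: [0.6, 0.0, -0.1]
gripper_width: 0.5
```

```bash
python3 - <<'E'
from h import *
s=readout.get_state();print(s['clock'],s['position'],s['wrist_force'],s['wrist_torque'])
c=cam('wrist',s)
im=snapshot('wrist')[:,:,::-1].copy();cv2.imwrite('pics/w2.png',im)
B=mask(im,(105,150,30),(130,255,255))
for ce,st in blobs(B,80): print(ce,st)
m=blobs(B,80)
for z in (.052,.088):
  for v in (m[0][1][1],m[0][1][1]+m[0][1][3]): print(z,v,cast(c,(m[0][0][0],v),z).round(4))
E
```

```text
2.3167 [ 0.48682741 -0.22709931  0.05269946] [ 0.63615154  0.03524781 -0.12315055] [-0.00326104 -0.1002392   0.01735068]
[319.5, 247.7] [310, 226, 20, 42, 763]
[318.9, 297.2] [310, 294, 19, 8, 130]
0.052 226 [ 0.4876 -0.2133  0.052 ]
0.052 268 [ 0.4839 -0.2414  0.052 ]
0.088 226 [ 0.4898 -0.199   0.088 ]
0.088 268 [ 0.4869 -0.2208  0.088 ]
```

View pics/w2.png

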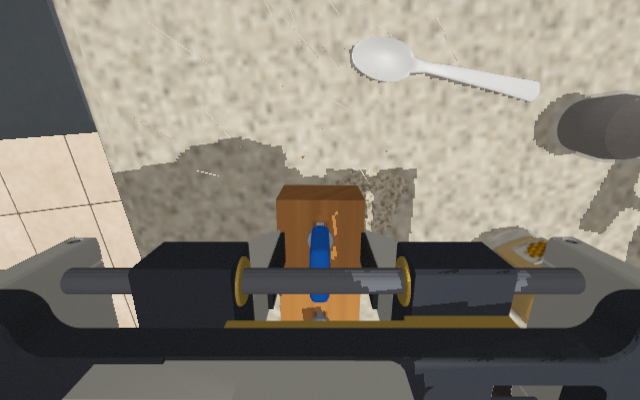

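The jaws straddle the blue head (u = 320, rows 226-302) with the tool about 1 mm off in x. I'll trim that, grip, then lift.

Emit:
{"api": "step_arm", "payload": {"rows": [[[-0.001,0,-0.001],[0,0,0],0],[[-0.001,0,-0.001],[0,0,0],-1],[[-0.001,0,-0.001],[0,0,0],-1],[[-0.001,0,-0.001],[0,0,0],-1],[[-0.001,0,-0.001],[0,0,0],-1],[[-0.001,0,-0.001],[0,0,0],-1],[[-0.001,0,-0.001],[0,0,0],-1],[[-0.001,0,-0.001],[0,0,0],-1]], "grip_force": 45}}

```text
clock: 3.03
position: [0.485, -0.2269, 0.0507]
tcp_rot: [[0.126, 0.992, 0.0], [0.992, -0.126, 0.0], [0.0, 0.0, -1.0]]
wrist_force: [0.1, -0.8, -0.1]
gripper_width: 0.105
```

```bash
python3 - <<'E'
from h import *
s=readout.get_state();print(s['clock'],s['position'],s['wrist_force'],s['wrist_torque'],s['gripper_width']*92)
E
```

```text
3.0333 [ 0.48501511 -0.22685778  0.05074329] [ 0.07008486 -0.81766556 -0.09407327] [ 0.02554413 -0.10968613  0.01660175] 9.654919765291316
```

Emit:
{"api": "step_arm", "payload": {"rows": [[[0,0,0.02],[0,0,0],-1],[[0,0,0.05],[0,0,0],-1],[[0,0,0.09],[0,0,0],-1],[[0,0,0.13],[0,0,0],-1],[[0,0,0.15],[0,0,0],-1],[[0.004,0.03,0.15],[0,0,0],-1],[[0.008,0.07,0.15],[0,0,0],-1],[[0.012,0.11,0.15],[0,0,0],-1],[[0.017,0.15,0.15],[0,0,0],-1],[[0.022,0.19,0.15],[0,0,0],-1],[[0.028,0.23,0.15],[0,0,0],-1],[[0.032,0.265,0.15],[0,0,0],-1],[[0.034,0.287,0.15],[0,0,0],-1],[[0.034,0.287,0.15],[0,0,0],-1],[[0.034,0.287,0.15],[0,0,0],-1],[[0.034,0.287,0.15],[0,0,0],-1],[[0.034,0.287,0.15],[0,0,0],-1],[[0.034,0.287,0.15],[0,0,0],-1]]}}

```text
clock: 4.53
position: [0.519, 0.0583, 0.2005]
tcp_rot: [[0.129, 0.992, -0.0], [0.992, -0.129, -0.001], [-0.001, -0.0, -1.0]]
wrist_force: [0.4, 1.0, 0.6]
gripper_width: 0.106
```

```bash
python3 - <<'E'
from h import *
s=readout.get_state();print(s['clock'],s['position'],np.array(s['tcp_rot']).round(4).tolist(),np.round(s['joint_positions'],1),s['wrist_force'],s['wrist_torque'],s['gripper_width']*92)
im=snapshot('wrist')[:,:,::-1].copy();cv2.imwrite('pics/w3.png',im);c=cam('wrist',s)
print(proj(c,(.525,.128,.088)))
for n in('side','top'): cv2.imwrite(f'pics/{n}3.png',snapshot(n)[:,:,::-1])
E
```

```text
4.5333 [0.51897692 0.0582775  0.20050552] [[0.129, 0.9916, -0.0004], [0.9916, -0.129, -0.0007], [-0.0007, -0.0004, -1.0]] [ 31.2  22.6 -49.7 108.1  20.1  58.6 -34.5] [0.38285588 1.02013075 0.5913974 ] [-0.05696809 -0.02461645 -0.02735544] 9.716777770058584
[318.55444986 123.73803961]
```

View pics/w3.png

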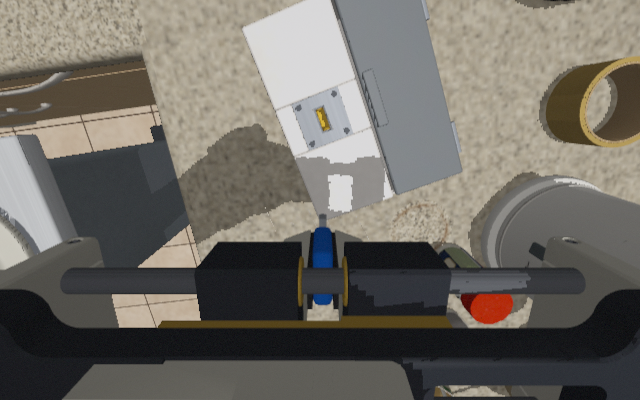

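The wrist view shows the keyhole at (322,119), the plate screws near (297,107), (335,87), (348,130) and (308,152), and the held key at (322,265).

```bash
cat > kh.py <<'E'
from h import *
def keyhole(im,c,box,show=None):
    x0,x1,y0,y1=box; sub=im[y0:y1,x0:x1]; hsv=cv2.cvtColor(sub,cv2.COLOR_BGR2HSV)
    m=((hsv[...,1]>110)|(hsv[...,2]<70)).astype(np.uint8)
    out=[]
    n,l,st,ce=cv2.connectedComponentsWithStats(m)
    for i in range(1,n):
        if st[i][4]<5: continue
        uv=ce[i]+[x0,y0]; p=cast(c,uv,.088)
        pts=np.argwhere(l==i)[:,::-1]+[x0,y0]
        W=np.array([cast(c,q,.088)[:2] for q in pts]);w,v=np.linalg.eigh(np.cov(W.T));d=v[:,1]*np.sign(v[1,1])
        out.append((uv.round(1).tolist(),int(st[i][4]),p.round(4).tolist(),round(float(np.degrees(np.arctan2(-d[0],d[1]))),1)))
    return out
E
python3 - <<'E'
from kh import *
s=readout.get_state()
c=cam('wrist',s);im=cv2.imread('pics/w3.png')
for o in keyhole(im,c,(285,362,78,162)): print(o)
# lid/white boundary: front-left edge of white box via Canny+Hough
g=cv2.cvtColor(im,cv2.COLOR_BGR2GRAY);e=cv2.Canny(g[0:200,230:470],60,150)
for l in cv2.HoughLinesP(e,1,np.pi/360,40,minLineLength=45,maxLineGap=6)[:14,0]:
    a=cast(c,(l[0]+230,l[1]),.088);b=cast(c,(l[2]+230,l[3]),.088);d=b-a
    print(l+[230,0,230,0],round(float(np.degrees(np.arctan2(-d[0],d[1]))),1),round(float(np.hypot(*d[:2])),3))
E
```

```text
([322.5, 118.9], 163, [0.5291, 0.1326, 0.088], 12.8)
[336   2 397 194] -166.5 0.176
[340  20 388 173] -166.8 0.139
[240  25 311 199] -166.5 0.163
[330   0 380 155] -166.5 0.136
[421   0 462 172] -166.9 0.153
[305  98 370  70] -75.4 0.062
[243  27 304   0] -76.6 0.055
[318 147 370 128] -77.5 0.051
[386 199 461 172] -76.3 0.076
[290 103 311 157] -166.6 0.052
[337  84 352 132] -168.1 0.044
```

```bash
python3 - <<'E'
from kh import *
s=readout.get_state();c=cam('wrist',s);im=cv2.imread('pics/w3.png')
R=np.array(s['tcp_rot']);p=np.array(s['position'])
for t in [(.009,0,.0377),(.009,0,.0247),(.0085,0,.0107),(.0085,0,.0067),(.015,0,-.0013),(-.015,0,-.0373)]: print(t,proj(c,p+R@t).round(1))
cv2.imwrite('pics/c3.png',cv2.resize(im[200:310,280:365],None,fx=6,fy=5,interpolation=0))
hsv=cv2.cvtColor(im,cv2.COLOR_BGR2HSV)
B=mask(im,(105,150,30),(130,255,255));ys,xs=np.nonzero(B[200:320,300:345]);print('blue rows',ys.min()+200,ys.max()+200,[ (r,xs[ys==r-200].min()+300,xs[ys==r-200].max()+300) for r in (232,245,260,298)])
E
```

```text
(0.009, 0, 0.0377) [321.5 213.1]
(0.009, 0, 0.0247) [321.4 219.4]
(0.0085, 0, 0.0107) [321.3 227.8]
(0.0085, 0, 0.0067) [321.3 230.3]
(0.015, 0, -0.0013) [321.2 225.3]
(-0.015, 0, -0.0373) [320.8 307.8]
blue rows 227 304 [(232, np.int64(314), np.int64(330)), (245, np.int64(313), np.int64(332)), (260, np.int64(312), np.int64(332)), (298, np.int64(313), np.int64(331))]
```

View pics/c3.png

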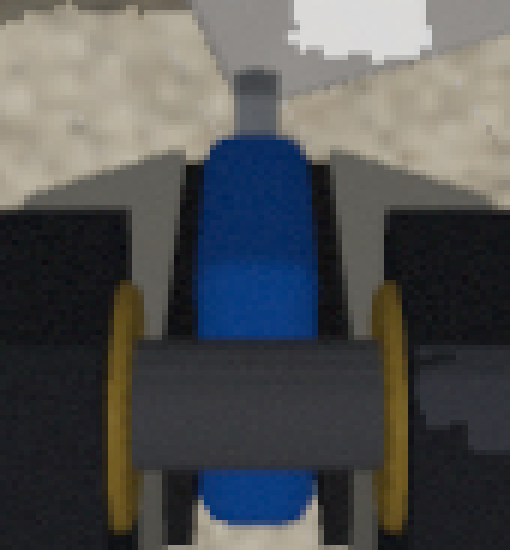

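The tip projects within 1 px of where it should, so the key is centred in the grip. There is about a 1 px column bias, which I'll correct for. Next I hover over the keyhole with the yaw aligned (box yaw +13.4°, key -7.4°).

Emit:
{"api": "step_arm", "payload": {"rows": [[[0.004,0.03,0],[0,0,0.1],-1],[[0.009,0.06,0],[0,0,0.2],-1],[[0.009,0.074,0],[0,0,0.3],-1],[[0.009,0.074,-0.02],[0,0,0.347],-1],[[0.009,0.074,-0.045],[0,0,0.347],-1],[[0.009,0.074,-0.06],[0,0,0.347],-1],[[0.009,0.074,-0.06],[0,0,0.347],-1],[[0.009,0.074,-0.06],[0,0,0.347],-1],[[0.009,0.074,-0.06],[0,0,0.347],-1],[[0.009,0.074,-0.06],[0,0,0.347],-1],[[0.009,0.074,-0.06],[0,0,0.347],-1]]}}

```text
clock: 5.6
position: [0.5289, 0.1342, 0.142]
tcp_rot: [[-0.234, 0.972, 0.002], [0.972, 0.234, 0.0], [-0.0, 0.002, -1.0]]
wrist_force: [0.5, -0.8, -0.2]
gripper_width: 0.106
```

```bash
python3 - <<'E'
from kh import *
s=readout.get_state();print(s['clock'],s['position'],np.array(s['tcp_rot']).round(4).tolist(),s['wrist_force'],s['wrist_torque'])
im=snapshot('wrist')[:,:,::-1].copy();c=cam('wrist',s);cv2.imwrite('pics/w4.png',im)
R=np.array(s['tcp_rot']);p=np.array(s['position'])
for t in [(.009,0,.0377),(.0085,0,.0067),(.015,0,-.0013)]: print(t,proj(c,p+R@t).round(1))
print('kh',proj(c,(.528,.1327,.088)).round(1))
a=cv2.resize(im[150:250,270:380],None,fx=5,fy=5,interpolation=0)
cv2.imwrite('pics/c4.png',a)
s=readout.get_state();print(s['clock'],s['position'])
E
```

```text
5.6 [0.52891112 0.13423829 0.14198293] [[-0.2342, 0.9722, 0.0022], [0.9722, 0.2342, 0.0002], [-0.0003, 0.0022, -1.0]] [ 0.53559586 -0.83527568 -0.17282558] [ 0.05216686 -0.10386025  0.01476325]
(0.009, 0, 0.0377) [320.9 212.8]
(0.0085, 0, 0.0067) [320.7 229.8]
(0.015, 0, -0.0013) [320.6 224.8]
kh [319.3 218.2]
5.65 [0.5287451  0.13415829 0.14180184]
```

View pics/c4.png

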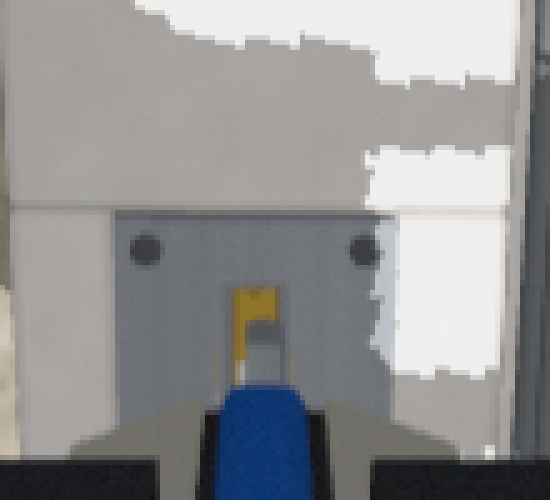

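The crop shows the hole centred at u≈320.9 with its far end at v≈207.4, the plate edge at v≈192, and the bit at u≈323. The key is therefore about 1.6 mm off along tool y. Computing the tool x offset now.

```bash
python3 - <<'E'
from kh import *
s=readout.get_state();c=cam('wrist',s);R=np.array(s['tcp_rot']);p=np.array(s['position']);print(p)
for n,uv,z in(('hole end',(320.9,207.4),.088),('plate edge',(320.9,192.3),.088),('plateL',(293,200),.088),('plateR',(349,200),.088),('screwL',(299.1,199.9),.088),('screwR',(342.6,199.9),.088),('tip',(323,213.9),.1043)):
    q=cast(c,uv,z);print(n,q.round(4),'tool mm',((q-p)@R*1000).round(1))
E
```

```text
[0.5287451  0.13415829 0.14180184]
hole end [0.5269 0.1418 0.088 ] tool mm [ 7.8 -0.1 53.8]
plate edge [0.524  0.1537 0.088 ] tool mm [20.1 -0.1 53.8]
plateL [0.5044 0.1426 0.088 ] tool mm [ 13.9 -21.8  53.8]
plateR [0.5468 0.1528 0.088 ] tool mm [13.9 21.8 53.8]
screwL [0.509  0.1438 0.088 ] tool mm [ 14.  -17.1  53.8]
screwR [0.5419 0.1517 0.088 ] tool mm [14.  16.8 53.8]
tip [0.5284 0.1425 0.1043] tool mm [ 8.2  1.5 37.5]
```

Emit:
{"api": "step_arm", "payload": {"rows": [[[-0.0011,-0.0023,0],[0,0,0],-1],[[-0.0011,-0.0023,0],[0,0,0],-1],[[-0.0011,-0.0023,-0.004],[0,0,0],-1],[[-0.0011,-0.0023,-0.008],[0,0,0],-1],[[-0.0011,-0.0023,-0.012],[0,0,0],-1],[[-0.0011,-0.0023,-0.012],[0,0,0],-1],[[-0.0011,-0.0023,-0.012],[0,0,0],-1]]}}

```text
clock: 6.23
position: [0.5265, 0.1318, 0.1282]
tcp_rot: [[-0.235, 0.972, -0.001], [0.972, 0.235, 0.0], [0.0, -0.001, -1.0]]
wrist_force: [0.2, 0.4, -0.0]
gripper_width: 0.108
```

```bash
python3 - <<'E'
from kh import *
s=readout.get_state();print(s['clock'],s['position'],np.array(s['tcp_rot']).round(4)[:,0],s['wrist_force'],s['wrist_torque'])
im=snapshot('wrist')[:,:,::-1].copy();cv2.imwrite('pics/w5.png',im)
cv2.imwrite('pics/c5.png',cv2.resize(im[160:240,280:370],None,fx=6,fy=6,interpolation=0))
s=readout.get_state();print(s['clock'],s['position'])
E
```

```text
6.2333 [0.52646082 0.13184681 0.12816298] [-2.348e-01  9.720e-01  3.000e-04] [ 0.17868178  0.37854368 -0.03977247] [ 0.02762574 -0.06326247 -0.03069528]
6.2833 [0.5266796  0.13197392 0.12845947]
```

View pics/c5.png

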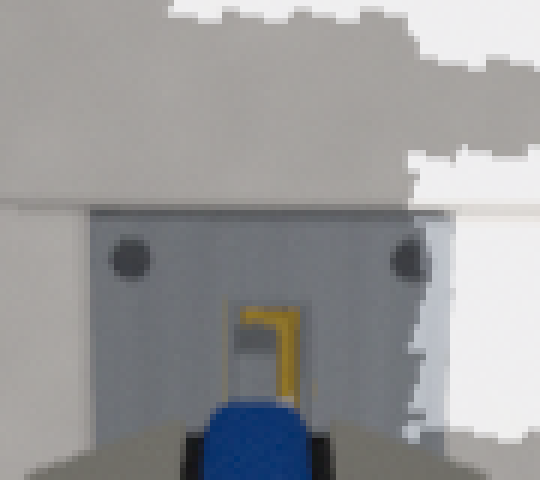

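The bit now sits about 1.6 mm toward -tool y: bit centre 255 against hole centre 269, at about 8.2 crop px/mm. The long direction looks right. I'll correct x by +1.5 mm and settle.

Emit:
{"api": "step_arm", "payload": {"rows": [[[0.0015,0,0],[0,0,0],-1],[[0.0015,0,0],[0,0,0],-1],[[0.0015,0,0],[0,0,0],-1],[[0.0015,0,0],[0,0,0],-1],[[0.0015,0,0],[0,0,0],-1]]}}

```text
clock: 6.7
position: [0.5284, 0.1319, 0.1288]
tcp_rot: [[-0.235, 0.972, 0.0], [0.972, 0.235, 0.0], [-0.0, 0.0, -1.0]]
wrist_force: [-0.3, 0.1, -0.2]
gripper_width: 0.107
```

```bash
cat > look.py <<'E'
from kh import *
import sys
s=readout.get_state();print(s['clock'],s['position'].round(4),np.array(s['tcp_rot']).round(4)[:,0],s['wrist_force'].round(2),s['wrist_torque'].round(3))
im=snapshot('wrist')[:,:,::-1].copy();cv2.imwrite(f'pics/w{sys.argv[1]}.png',im)
s=readout.get_state();print(s['clock'],s['position'].round(4))
# bit vs hole columns: row just above blue head
r=int(sys.argv[2]) if len(sys.argv)>2 else 222
for k in (r-6,r-4,r-2): print(k,[tuple(int(v) for v in im[k,u]) for u in range(315,335)])
E
python3 look.py 6
```

```text
6.7 [0.5284 0.1319 0.1288] [-0.2346  0.9721 -0.    ] [-0.28  0.12 -0.21] [ 0.022 -0.087  0.023]
6.75 [0.5284 0.1318 0.1288]
216 [(116, 111, 108), (105, 102, 99), (82, 99, 106), (42, 95, 118), (78, 91, 95), (85, 82, 78), (87, 83, 81), (88, 85, 82), (88, 83, 80), (87, 84, 82), (88, 84, 84), (61, 86, 95), (89, 99, 105), (111, 105, 103), (114, 109, 108), (115, 116, 116), (122, 117, 113), (122, 116, 113), (122, 117, 113), (123, 119, 115)]
218 [(115, 109, 105), (106, 102, 99), (83, 98, 107), (43, 94, 116), (87, 98, 103), (96, 93, 90), (96, 91, 88), (97, 93, 89), (96, 93, 89), (97, 93, 90), (93, 91, 90), (58, 83, 93), (90, 100, 104), (111, 105, 102), (116, 112, 107), (123, 118, 114), (122, 117, 113), (122, 117, 114), (123, 117, 114), (124, 117, 114)]
220 [(116, 108, 106), (105, 101, 100), (82, 97, 105), (45, 100, 123), (101, 110, 115), (118, 114, 110), (119, 114, 111), (116, 111, 107), (117, 113, 109), (116, 113, 108), (113, 109, 107), (66, 90, 100), (92, 103, 106), (109, 105, 101), (116, 112, 108), (121, 116, 113), (122, 117, 113), (122, 117, 112), (122, 116, 113), (122, 117, 113)]
```

The bit (columns 319-325) is centred in the hole (317-327). Descending to the pins.

Emit:
{"api": "step_arm", "payload": {"rows": [[[0,0,-0.002],[0,0,0],-1],[[0,0,-0.004],[0,0,0],-1],[[0,0,-0.006],[0,0,0],-1],[[0,0,-0.008],[0,0,0],-1],[[0,0,-0.008],[0,0,0],-1]]}}

```text
clock: 7.17
position: [0.5283, 0.1313, 0.1203]
tcp_rot: [[-0.234, 0.972, -0.001], [0.972, 0.234, -0.001], [-0.001, -0.001, -1.0]]
wrist_force: [-0.1, -1.6, -0.7]
gripper_width: 0.107
```

```bash
python3 look.py 7 | head -2
```

```text
7.1667 [0.5283 0.1313 0.1203] [-2.344e-01  9.721e-01 -5.000e-04] [-0.05 -1.64 -0.67] [-0.286 -0.153  0.043]
7.2167 [0.5282 0.1314 0.1204]
```

The tip is 5.4 mm inside with almost no load, so it has entered. Now I push through the pins with small yaw wiggles.

Emit:
{"api": "step_arm", "payload": {"rows": [[[0,-0.0004,-0.002],[0,0,0.04],-1],[[0,-0.0004,-0.004],[0,0,-0.04],-1],[[0,-0.0004,-0.005],[0,0,0.04],-1],[[0,-0.0004,-0.006],[0,0,-0.04],-1],[[0,-0.0004,-0.006],[0,0,0.04],-1],[[0,-0.0004,-0.006],[0,0,0],-1]]}}

```text
clock: 7.72
position: [0.5286, 0.1312, 0.1149]
tcp_rot: [[-0.238, 0.971, 0.0], [0.971, 0.238, -0.0], [-0.0, 0.0, -1.0]]
wrist_force: [-1.0, -2.0, -3.3]
gripper_width: 0.109
```

```bash
python3 look.py 8 | head -2
```

```text
7.7167 [0.5286 0.1312 0.1149] [-2.381e-01  9.712e-01 -3.000e-04] [-0.97 -1.98 -3.31] [-0.394  0.049 -0.003]
7.7667 [0.5283 0.1312 0.1147]
```

Emit:
{"api": "step_arm", "payload": {"rows": [[[0,-0.0004,-0.002],[0,0,0.04],-1],[[0,-0.0004,-0.004],[0,0,-0.04],-1],[[0,-0.0004,-0.006],[0,0,0.04],-1],[[0,-0.0004,-0.008],[0,0,-0.04],-1],[[0,-0.0004,-0.01],[0,0,0.04],-1],[[0,-0.0004,-0.012],[0,0,0],-1],[[0,-0.0004,-0.012],[0,0,0],-1]]}}

```text
clock: 8.35
position: [0.5281, 0.1312, 0.1024]
tcp_rot: [[-0.234, 0.972, -0.001], [0.972, 0.234, 0.0], [0.0, -0.0, -1.0]]
wrist_force: [0.6, -0.5, -1.2]
gripper_width: 0.105
```

```bash
python3 look.py 9 | head -2; python3 -c "
import cv2;a=cv2.imread('pics/w9.png');cv2.imwrite('pics/c9.png',cv2.resize(a[150:320,270:380],None,fx=5,fy=3.5,interpolation=0))"
```

```text
8.35 [0.5281 0.1312 0.1024] [-2.335e-01  9.723e-01  4.000e-04] [ 0.57 -0.54 -1.16] [ 0.011 -0.123 -0.042]
8.4 [0.5282 0.1312 0.1025]
```

View pics/c9.png

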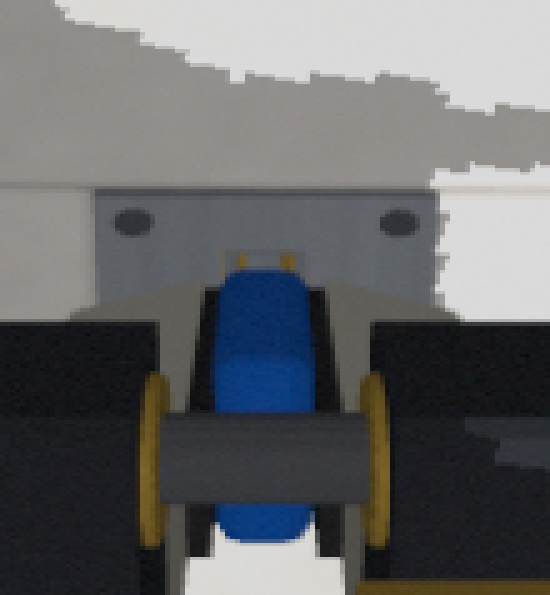

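The head occupies the same rows as before (227-305), so the key has not slipped. About 3.7 mm remains.

Emit:
{"api": "step_arm", "payload": {"rows": [[[0,0,-0.002],[0,0,0.03],-1],[[0,0,-0.003],[0,0,-0.03],-1],[[0,0,-0.004],[0,0,0.03],-1],[[0,0,-0.005],[0,0,0],-1],[[0,0,-0.006],[0,0,0],-1],[[0,0,-0.006],[0,0,0],-1]]}}

```text
clock: 8.9
position: [0.5287, 0.1313, 0.0986]
tcp_rot: [[-0.237, 0.972, 0.001], [0.972, 0.237, -0.001], [-0.001, 0.001, -1.0]]
wrist_force: [-5.1, -2.7, 16.1]
gripper_width: 0.104
```

```bash
python3 look.py 10 | head -2; python3 -c "
from kh import *
im=cv2.imread('pics/w10.png');B=mask(im,(105,150,30),(130,255,255));ys,xs=np.nonzero(B[200:320,300:345]);print(ys.min()+200,ys.max()+200,readout.get_state()['joint_positions'].round(1))"
```

```text
8.9 [0.5287 0.1313 0.0986] [-0.237   0.9715 -0.0015] [-5.07 -2.67 16.13] [-0.528  1.128  0.046]
8.95 [0.5287 0.1313 0.0986]
227 303 [ 20.4  34.4 -48.1 109.4  32.9  51.  -30.7]
```

It is home: TCP z 0.0986, as predicted, with 16 N on the collar. Turning clockwise, with the push eased slightly.

Emit:
{"api": "step_arm", "payload": {"rows": [[[-0.0004,0,0.001],[0,0,0],-1],[[-0.0004,0,0.001],[0,0,-0.08],-1],[[-0.0004,0,0.001],[0,0,-0.16],-1],[[-0.0004,0,0.001],[0,0,-0.24],-1],[[-0.0004,0,0.001],[0,0,-0.32],-1],[[-0.0004,0,0.001],[0,0,-0.4],-1],[[-0.0004,0,0.001],[0,0,-0.48],-1],[[-0.0004,0,0.001],[0,0,-0.56],-1],[[-0.0004,0,0.001],[0,0,-0.64],-1],[[-0.0004,0,0.001],[0,0,-0.72],-1],[[-0.0004,0,0.001],[0,0,-0.8],-1],[[-0.0004,0,0.001],[0,0,-0.8],-1]]}}

```text
clock: 9.95
position: [0.5289, 0.1313, 0.0987]
tcp_rot: [[0.566, 0.824, 0.002], [0.824, -0.566, -0.0], [0.001, 0.002, -1.0]]
wrist_force: [-0.1, -0.3, 7.3]
gripper_width: 0.106
```

```bash
python3 look.py 11 | head -2; python3 -c "
from h import *
im=cv2.imread('pics/w11.png');B=mask(im,(105,150,30),(130,255,255));ys,xs=np.nonzero(B[200:320,300:345]);print(ys.min()+200,ys.max()+200,readout.get_state()['joint_positions'].round(1),[ (r,xs[ys==r-200].min()+300,xs[ys==r-200].max()+300) for r in (232,245,260,298)])"
```

```text
9.95 [0.5289 0.1313 0.0987] [0.5664 0.8241 0.001 ] [-0.12 -0.33  7.29] [-0.204  0.094 -0.002]
10.0 [0.5289 0.1313 0.0987]
227 304 [ 12.5  30.5 -37.1 109.7  24.5  47.7 -71.8] [(232, np.int64(314), np.int64(330)), (245, np.int64(313), np.int64(332)), (260, np.int64(312), np.int64(332)), (298, np.int64(313), np.int64(331))]
```

Emit:
{"api": "step_arm", "payload": {"rows": [[[0,0,0],[0,0,-0.08],-1],[[0,0,0],[0,0,-0.16],-1],[[0,0,0],[0,0,-0.24],-1],[[0,0,0],[0,0,-0.32],-1],[[0,0,0],[0,0,-0.4],-1],[[0,0,0],[0,0,-0.48],-1],[[0,0,0],[0,0,-0.56],-1],[[0,0,0],[0,0,-0.64],-1],[[0,0,0],[0,0,-0.72],-1],[[0,0,0],[0,0,-0.78],-1],[[0,0,0],[0,0,-0.815],-1],[[0,0,0],[0,0,-0.815],-1],[[0,0,0],[0,0,-0.815],-1],[[0,0,0],[0,0,-0.815],-1]]}}

```text
clock: 11.17
position: [0.5292, 0.1308, 0.0987]
tcp_rot: [[0.993, 0.12, 0.002], [0.12, -0.993, -0.0], [0.002, 0.001, -1.0]]
wrist_force: [0.2, -1.2, 6.8]
gripper_width: 0.105
```

```bash
python3 look.py 12 | head -2; python3 -c "
from h import *
im=cv2.imread('pics/w12.png');B=mask(im,(105,150,30),(130,255,255));ys,xs=np.nonzero(B[200:320,300:345]);print(ys.min()+200,ys.max()+200,readout.get_state()['joint_positions'].round(1),[ (r,xs[ys==r-200].min()+300,xs[ys==r-200].max()+300) for r in (232,245,260,298)])
b=snapshot('side')[:,:,::-1];a=cv2.imread('pics/side3.png')
f=lambda q:cv2.resize(q[150:235,235:345],None,fx=3.6,fy=3.6,interpolation=2)
cv2.imwrite('pics/cmp.png',np.vstack([np.hstack([f(a),f(b)]),cv2.resize(im[80:240,160:480],(792,290))]))"
```

```text
11.1667 [0.5292 0.1308 0.0987] [0.9928 0.1195 0.0023] [ 0.15 -1.18  6.81] [-0.414 -0.07  -0.011]
11.2167 [0.5292 0.1308 0.0987]
227 304 [   3.9   27.9  -25.7  110.    16.6   45.6 -114.1] [(232, np.int64(314), np.int64(330)), (245, np.int64(313), np.int64(332)), (260, np.int64(312), np.int64(332)), (298, np.int64(313), np.int64(332))]
```

View pics/cmp.png

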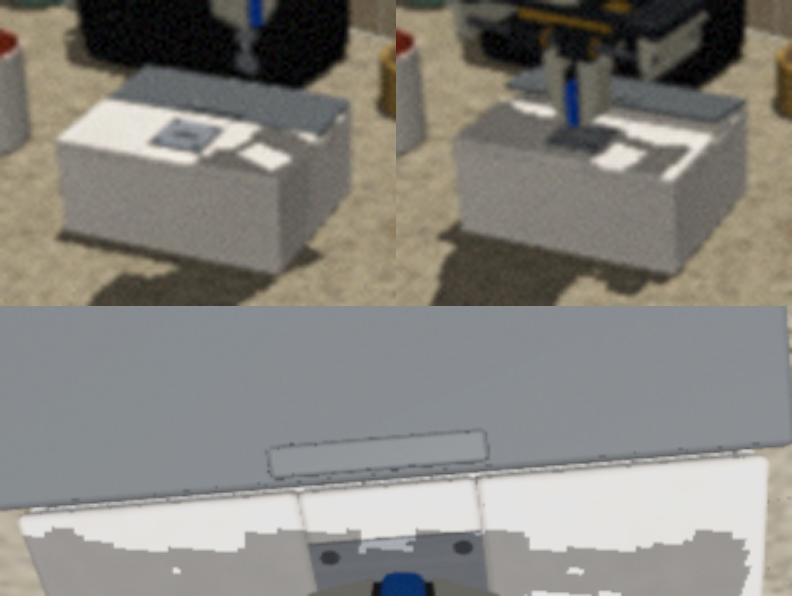

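The lid looks lifted in the side view (right) compared with before (left), and the wrist view shows its front edge. Next I quantify the rise.

```bash
python3 - <<'E'
from h import *
c=cam('wrist',readout.get_state());im=cv2.imread('pics/w12.png')
th=np.radians(13.4);bx=np.array([np.cos(th),np.sin(th),0]);by=np.array([-np.sin(th),np.cos(th),0]);k=np.array([.5284,.1313,0])
# lid edge offset from keyhole, from w3 line (pose then)
s3=dict(position=[0.51897692,0.0582775,0.20050552],tcp_rot=[[0.129,0.9916,-0.0004],[0.9916,-0.129,-0.0007],[-0.0007,-0.0004,-1.0]])
c3=cam('wrist',s3);kh=cast(c3,(322.5,118.9),.088)
for l in((336,2,397,194),(330,0,380,155)):
    print('before offset',[round(float((cast(c3,q,.086)-kh)@bx),4) for q in(l[:2],l[2:])])
off=np.mean([(cast(c3,q,.086)-kh)@bx for q in((336,2),(397,194))])
for z in(.086,.092,.098,.101): print(z,[proj(c,k+off*bx+t*by+[0,0,z]).round(1).tolist() for t in(.04,0,-.04)])
g=cv2.cvtColor(im,cv2.COLOR_BGR2GRAY)
for l in cv2.HoughLinesP(cv2.Canny(g[80:225,150:490],50,130),1,np.pi/360,60,minLineLength=90,maxLineGap=8)[:8,0]: print(l+[150,80,150,80])
# side: lid front corner heights
a=cam('side')
for z in(.086,.098): print('side',z,proj(a,k+off*bx+by*-.09+[0,0,z]).round(1),proj(a,k+off*bx+by*.09+[0,0,z]).round(1))
E
```

```text
before offset [0.0436, 0.0438]
before offset [0.0394, 0.0396]
0.086 [[250.6, 181.5], [314.9, 174.3], [380.2, 167.0]]
0.092 [[248.1, 183.8], [314.6, 176.4], [382.1, 168.8]]
0.098 [[245.5, 186.2], [314.3, 178.5], [384.2, 170.7]]
0.101 [[244.2, 187.5], [314.2, 179.7], [385.4, 171.7]]
[168 196 459 163]
[262 181 475 158]
[155 193 351 172]
[341 177 469 163]
side 0.086 [321.9 186. ] [265.8 176.4]
side 0.098 [321.8 182.2] [265.5 172.7]
```

```bash
python3 - <<'E'
from h import *
b=snapshot('side')[:,:,::-1].copy();cv2.imwrite('pics/side13.png',b);a=cv2.imread('pics/side3.png')
for u in(312,316,319,325,329):
    for n,q in(('pre',a),('now',b)): print(u,n,[(v,int(q[v,u].mean()),int(q[v,u,0])-int(q[v,u,2])) for v in range(172,194)])
f=lambda q:cv2.resize(q[165:200,285:340],None,fx=7,fy=7,interpolation=2)
cv2.imwrite('pics/cmp2.png',np.hstack([f(a),f(b)]))
E
```

```text
312 pre [(172, 0, 0), (173, 38, 4), (174, 86, 1), (175, 108, 8), (176, 104, 5), (177, 103, 6), (178, 106, 6), (179, 106, 2), (180, 106, 3), (181, 103, 7), (182, 102, 9), (183, 102, 10), (184, 100, 1), (185, 90, 0), (186, 94, -7), (187, 101, -8), (188, 106, -7), (189, 104, -13), (190, 102, -12), (191, 131, -12), (192, 198, -11), (193, 224, -15)]
312 now [(172, 9, -2), (173, 36, 2), (174, 85, 4), (175, 95, 6), (176, 96, 4), (177, 103, 4), (178, 100, 5), (179, 99, 8), (180, 97, 5), (181, 84, 3), (182, 94, -5), (183, 115, -14), (184, 127, -11), (185, 164, -15), (186, 210, -15), (187, 223, -12), (188, 223, -16), (189, 213, -15), (190, 152, -11), (191, 109, -9), (192, 98, -9), (193, 100, -11)]
316 pre [(172, 11, 2), (173, 8, -4), (174, 41, 1), (175, 84, 8), (176, 107, 5), (177, 100, 7), (178, 105, 7), (179, 103, 7), (180, 102, 6), (181, 102, 8), (182, 102, 2), (183, 105, 7), (184, 102, 7), (185, 109, 1), (186, 129, -6), (187, 114, -9), (188, 100, -8), (189, 103, -9), (190, 103, -9), (191, 106, -9), (192, 109, -7), (193, 118, -7)]
316 now [(172, 14, -4), (173, 13, 3), (174, 50, -2), (175, 8
[... 1766 characters left out ...]
 (174, 138, -36), (175, 146, -38), (176, 140, -32), (177, 123, -11), (178, 107, 4), (179, 102, 8), (180, 87, 6), (181, 100, -5), (182, 150, -12), (183, 144, -12), (184, 117, -10), (185, 108, -5), (186, 105, -12), (187, 106, -11), (188, 109, -11), (189, 110, -9), (190, 103, -10), (191, 111, -13), (192, 106, -10), (193, 105, -8)]
329 now [(172, 142, -38), (173, 138, -37), (174, 136, -38), (175, 137, -35), (176, 138, -27), (177, 114, -11), (178, 94, 3), (179, 81, 4), (180, 85, -2), (181, 108, -8), (182, 130, -12), (183, 135, -12), (184, 116, -12), (185, 106, -8), (186, 109, -10), (187, 102, -9), (188, 105, -13), (189, 105, -13), (190, 108, -12), (191, 106, -12), (192, 109, -6), (193, 106, -10)]
```

View pics/cmp2.png

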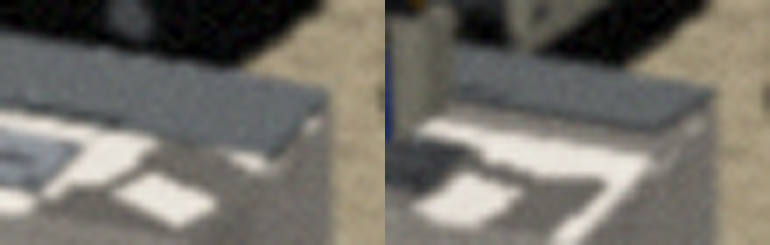

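The lid's front edge has risen about 4 px in the side view, and 3.8 px is predicted for 12 mm. Key yaw is about 96.6°, with 7 N still pressing it home and the grip unchanged.

```bash
python3 -c "
from cell import workorder,readout
print(workorder.sign_off());s=readout.get_state();print(s['clock'],s['position'],s['wrist_force'],s['gripper_width'])"
```

```text
the job is handed in; nothing more can be done
None
the job is handed in; nothing more can be done
```

I took the blue-headed key from the block, pushed it fully home past the sticky pins with small wiggles, and turned it clockwise. I handed the job in with the gripper still holding it turned, at about 11.3 s of the 45 s allowed.

Last checks:
- **Fully home:** the TCP stopped at z = 98.6 mm against a predicted 98.7 mm, with 16 N on the collar. I eased the push to about 7 N for the turn. The head stayed at the same rows in the wrist images, so the key did not slip in the grip.
- **Turned:** the tool had turned about 96.6°. Allowing for the 0.09 rad of play, that puts the drum at roughly 1.60 rad or more, past the quarter turn.
- **Lid raised:** its front edge rose about 4 px in the side view, which matches the expected 12 mm.
- **Left alone:** no move went near the yellow key or the other things. I did not measure them again at the end.

One reading disagreed: the wrist moment about z stayed within its noise, so it did not confirm the spring torque. I relied on the turn angle and the lid instead.

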